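# Clamp a flagged battery cell in the check nest with its sunken knob

## Task

Take the red-banded battery cell out of the lime-green tray and stand it upright on the check nest, in the open space between the sliding jaw and the V-block, and let go of it. Then turn the small black knob sunk in the nest's round well clockwise until you feel the jaw press the cell snugly against both faces of the V-block, with about 15 N and never more than 30 N, which would dent the can, and take your hand off. Move the jaw only by its knob, do not lean on its housing, and leave the other cells and the things on the bench where they are.

Things in the scene. Friction and masses are not known exactly. Their poses are not given: they have to be found in the camera images.
- cell_mid (a point): centre of the cell to be clamped: an upright bright steel cylinder 32 mm in diameter and 70 mm tall, 145 g, with a red band round its upper half and a red top; this point is half-way up (35 mm above its foot). It stands in a pocket of the tray, its foot 11 mm above the bench; z is up
- tray: fixed lime-green tray 145 x 229 x 25 mm (x, y, z of its own frame; origin at the centre of its underside, on the bench), with 3 x 5 round pockets 35 mm wide and 14 mm deep, pitch 42 mm; four cells stand in it, at least 84 mm apart, all of the same size
- fixture: base plate of the fixed check nest, aluminium, 110 x 235 x 12 mm; origin on the bench, y runs along the nest from knob to cell (plate from y -114 to +120 mm). It carries the control head at its -y end, and at its +y end a steel wear plate (top 15 mm above the bench) for the cell, with jaw and V-block over it. Nothing stands higher than the head (63 mm)
- nest (a point): point on the top of the wear plate (15 mm above the bench; x 0, y 37.5 mm of the nest) where the cell's foot is to be set down, clear of jaw and V-block by at least 4 mm on each side. A cell standing off-centre in x touches one face of the V first, up to 0.6 rad of knob too early, and slides along it at a few newtons until it sits between both faces and bears fully
- jaw: sliding jaw 44 mm wide (x), 16 mm thick (y), 16 to 43 mm above the bench, with a sprung brass face (1 mm per 20 N); origin on the bench under the middle of the face, axes as the nest's; slides along +y to the V-block: 90 degrees, dark, 56 mm wide, 44 mm high, at another place each time (a seated cell's axis at y 42 to 50 mm of the nest, not measured): where the jaw bears must be felt
- head: control head of the nest, fixed on the base plate: dark grey block 104 x 100 x 50 mm, top 62 mm above the bench; origin at the centre of its underside, 12 mm above the bench, on the knob's axis (x 0, y -60 mm of the nest), axes as the nest's. In its top a round well 80 mm in diameter and 40 mm deep, floor 22 mm above the bench, the knob in its middle, a free ring 27 mm wide round it
- knob_top (a point): centre of the top face of the knob, on its upright axis: a round knurled black knob 26 mm in diameter and 26 mm tall with a white pointer line on top. Its top is 50 mm above the bench (12 mm below the head's top), its foot 24 mm above the bench
- knob (a joint): knob angle, rad, growing clockwise seen from above; 0 to 3.4, starts at 0.3 to 0.9. By rack and pinion the jaw moves 8 mm to the V-block per rad; it bears fully between 2.0 and 3.0 rad. A brake drags up to 0.20 N m in turning, leaves some in the hand after each stop, and holds the knob where left. Once bearing, force rises about 100 N per rad and the felt moment 0.7 N m per rad (0.007 per N)
- cell_b_mid (a point): centre of another cell (same size, no band, black top) in the tray; leave it
- cell_c_mid (a point): centre of another cell in the tray; leave it
- cell_d_mid (a point): centre of another cell in the tray; leave it
- gauge_ring: steel gauge ring 52 mm wide, 22 mm tall, lying on the bench; leave it
- wipe_bottle: white bottle 60 mm wide, 120 mm tall; leave it
- reject_bin: empty red bin 120 x 100 x 60 mm; leave it
- scanner: hand scanner, yellow and black, 150 mm long, lying on the bench; leave it
Things that resemble listed ones, but are neither listed nor needed, are in the scene too. Leave any pink or yellow look-alike of the part that bears cell_mid alone.

How it is judged (in metres and radians):
On the way:
1. the red-banded cell stands free and upright in the nest, not yet touched by fingers or jaw (z of cell_mid in the frame of nest between 0.032 and 0.038 m and horizontal distance between cell_mid and nest below 0.016 m and angle between cell_mid's own z axis and vertical below 0.05 rad and contact force between the fingers and cell below 0.2 N and contact force between jaw and cell below 1 N), for 0.2 s.
At the end, for the whole second after the job is handed in: the red-banded cell stands upright (within 0.06 rad) on the nest's wear plate, centred in the V-block (within 2.5 mm of the nest's middle line), at rest and pressed by the jaw with 6 to 28 N, and the robot has let go (contact force between jaw and cell between 6 and 28 N and z of cell_mid in the frame of nest between 0.032 and 0.038 m and horizontal distance between cell_mid and nest below 0.017 m and angle between cell_mid's own z axis and vertical below 0.06 rad and linear speed of cell below 0.01 m/s and x of cell_mid in the frame of fixture between -0.0025 and 0.0025 m); the robot touches nothing.
It fails at once if the jaw pressed the cell with more than 30 N (contact force between jaw and cell above 30 N).
It fails at once if the jaw was pushed by the robot instead of by its knob (contact force between any of the fingers, the arm and jaw above 4 N).
It fails at once if the robot leaned on the control head (deck, wall or floor of the well) with more than 25 N (contact force between any of the fingers, the arm and head above 25 N).
It fails at once if another cell or a thing on the bench was moved by more than 15 mm (distance of any of cell_b_mid, cell_c_mid, cell_d_mid, gauge_ring, wipe_bottle, reject_bin, scanner from where it was at the start of the episode above 0.015 m).
It also fails if it takes over 72 s, if anything falls off the work surface, if the arm or the gripper's body presses on something with over 40 N, if the wrist force passes 120 N, or if a joint passes its speed limit or range.

## Robot

A 6-joint arm with a two-finger parallel gripper is mounted at the origin on the work surface. World frame = base frame: x ahead of the robot, y to its left, z up, the work surface at z = 0. Lengths are in mm, angles in rad, forces in N, time in s.
With the tool pointing down it reaches from about 350 to 775 mm from the base axis. Payload 7.3 kg.
Tool frame: the origin (TCP) lies at the very end of the fingers, on their centre line; the grasp point (between the pads) lies 19 mm behind it; z points along the fingers, y is the line along which they close (so a half turn about z gives the same grasp; the last joint's range is limited). The gripper opens to 92 mm and grips with 3 to 60 N. Pads are 19 mm wide; open, the fingers measure 130 mm over their backs; the gripper's body (75 mm by 190 mm) begins 47 mm behind the grasp point.
Start: joints at [-1.357, 0.342, 1.524, -0, 1.275, -0.146], TCP at [184.869, -491.394, 226.741] pointing down, gripper open.
Joint ranges: [-2.53, 2.53], [-0.77, 2.02], [0.04, 2.7], [-1, 4.14], [0.28, 2.66], [-3.11, 3.11]. Speed limits (rad/s): [2.57, 2.57, 3.14, 3.14, 3.14, 3.14].

## Interface

Orientations are given as [roll, pitch, yaw] about the fixed x, y, z axes, in that order (R = Rz(yaw) Ry(pitch) Rx(roll)).
In Python, from plant import * gives the robot as it stands.
- The arm moves only by the tool arm_command, never from a script. Its arguments are lists of equal length, an entry for each row: "gripper": the finger opening in mm, from 0 to 91.8; "dp": the shift along the tool's x, y, z in units of 25 mm (1.0 is 25 mm), a list of three; "twist": the turn about the tool's z in units of 5 degrees (1.0 is 5 degrees). A call has exactly 5 rows; each row shifts and turns the commanded pose from where the row before left it, along the tool's axes as they then stand; what a row does not reach is not made up. A row lasts 1/8 s, in which the tool goes at most 62.5 mm and 10.7 degrees, less where a joint would pass 70% of its speed; a pose out of reach is approached as far as the arm can. A call is refused whole if a number of a shift passes 1 or a number of a turn 1, either way. A call with a gripper value outside its range is refused whole. The fingers move at their own pace and stop on an object; the grip force is fixed at half the most. Time passes only in rows, so rows that do not move let the fingers close, or fill a call up. It gives the time, the measured TCP pose, the force, the opening and the grip force at its end, in the units of the state.
- get_obs(): the state, without advancing time (a new reading comes with each control period).
- capture(name): name is "side" or "top"; returns the picture (480x640x3 uint8, red, green, blue); there is no depth.
- get_calibration(name): a dict with "mtx" (3x3 intrinsics, pixels), "position" and "attitude" of the camera in the world. Camera axes: x right, y down, z forward; pixel columns grow to the right and rows downward; lengths in mm; the calibration is good to about 2 mm. A picture is of the moment at which its call begins. get_calibration takes no time and is no camera call.
- close_job(): hands the job in; it is judged then, once.
The state is a dict: "time": time; "joint_positions": joint angles; "dq": joint speeds; "tau": joint torques, N m; "tool_pos": TCP position; "tcp_rot": TCP orientation; "contact_force": force on the tool from outside, world axes, zero at the start; "moment": the same for the moment, N m; "grip_width": finger opening in mm; "finger_force": force on a finger pad.
Only numpy, scipy, OpenCV 4.12 (cv2) and the standard library are available. Lean on these libraries where they do the work, as an engineer would, in place of code of your own. Each camera call takes 0.05 s, during which the arm holds its last target. There are 200 camera calls.

## Working session

There is one attempt and no reset: what is moved stays moved. The work goes in short steps, Python scripts to look and compute and a tool call to move; the robot and the scene stay as the last step left them, time stands still between calls to the robot, and variables do not carry over. Pictures are saved under pics/ and viewed, at most 10 in all, crops included, and the job is handed in when it is done.

Besides the shell and the picture viewer there is one more tool, called after "Request:" as name(argument=value, ...) on one line, values as JSON. arm_command: Moves the arm, as the interface text tells. Its arguments: {"type":"object","properties":{"gripper":{"type":"array"},"dp":{"type":"array"},"twist":{"type":"array"}},"required":["gripper","dp","twist"]}

```bash
ls; mkdir -p pics; python3 - <<'E'
from plant import *
import cv2
for n in("top","side"):
    im=capture(n); cv2.imwrite(f"pics/{n}0.png",cv2.cvtColor(im,cv2.COLOR_RGB2BGR))
    c=get_calibration(n); print(n,c)
o=get_obs(); print(o)
E
```

```text
pics
top {'mtx': array([[594.19257246,   0.        , 318.77354268],
       [  0.        , 594.19257246, 240.79992808],
       [  0.        ,   0.        ,   1.        ]]), 'position': array([ 426.484789  ,    9.49575369, 1349.77707797]), 'attitude': array([-3.05749947, -0.00348941, -1.57615987])}
side {'mtx': array([[479.08020348,   0.        , 316.81058175],
       [  0.        , 479.08020348, 236.07940114],
       [  0.        ,   0.        ,   1.        ]]), 'position': array([-96.64583592, 609.34796053, 600.8499221 ]), 'attitude': array([-2.13111437, -0.00615979, -2.34310848])}
{'time': 0.1, 'joint_positions': array([-1.35703771e+00,  3.42648593e-01,  1.52492724e+00, -1.11741476e-05,
        1.27540009e+00, -1.46019873e-01]), 'dq': array([ 0.00116403, -0.00182096, -0.00046901, -0.00106105,  0.00032605,
        0.00060142]), 'tau': array([ 3.02228618e-03, -4.32000983e+01, -2.44695228e+01,  7.19848112e-02,
        5.25731407e-02, -3.76874834e-05]), 'tool_pos': array([ 184.76436003, -491.02164369,  226.11476812]), 'tcp_rot': array([-3.14022255e+00, -1.90695705e-04,  3.59781622e-01]), 'contact_force': array([-1.39501904, -0.1700268 , -0.10977696]), 'moment': array([0.02094711, 0.03527232, 0.0131421 ]), 'finger_force': 0.0, 'grip_width': 91.81187703446192}
```

View pics/top0.png

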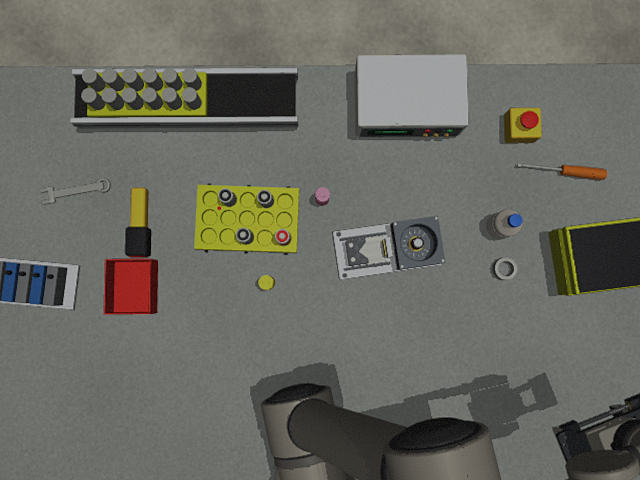

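View pics/side0.png

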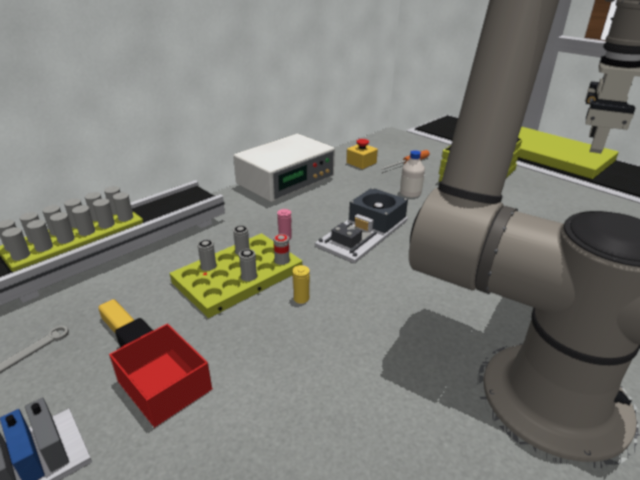

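The top view shows the lime tray around (247,219) with the red-topped cell at (283,237). The nest is at (388,248), with the V-block on the left at about (358,250), the jaw at (385,250) and the knob at (417,242). The side view shows the red-banded cell at (281,248) and the pink and yellow decoys at (285,222) and (301,285).

```bash
cat > h.py <<'E'
from plant import *
import cv2,numpy as np
from scipy.spatial.transform import Rotation as R
def cam(n):
    c=get_calibration(n); return c["mtx"],np.array(c["position"]),R.from_euler("xyz",c["attitude"]).as_matrix()
def ray(n,uv):
    K,p,A=cam(n); d=A@np.linalg.solve(K,[uv[0],uv[1],1.]); return p,d/np.linalg.norm(d)
def plane(n,uv,z):
    p,d=ray(n,uv); return p+d*(z-p[2])/d[2]
def proj(n,P):
    K,p,A=cam(n); q=K@(A.T@(np.array(P,float)-p)); return q[:2]/q[2]
def tri(a,b):
    (p,d),(q,e)=ray("top",a),ray("side",b)
    s,t=np.linalg.lstsq(np.c_[d,-e],q-p,rcond=None)[0]
    return (p+s*d+q+t*e)/2,np.linalg.norm(p+s*d-q-t*e)
E
python3 - <<'E'
from h import *
im=cv2.imread("pics/top0.png"); hsv=cv2.cvtColor(im,cv2.COLOR_BGR2HSV)
a=cv2.resize(im[205:290,325:455],None,fx=6,fy=6,interpolation=cv2.INTER_CUBIC); cv2.imwrite("pics/nest_crop.png",a)
b=cv2.resize(im[175:260,190:340],None,fx=5,fy=5,interpolation=cv2.INTER_CUBIC); cv2.imwrite("pics/tray_crop.png",b)
# red cell
m=cv2.inRange(hsv,(0,90,60),(8,255,255))|cv2.inRange(hsv,(170,90,60),(180,255,255))
m[:, :270]=0;m[:,297:]=0;m[:225]=0;m[:250]=m[:250]; m[250:]=0
ys,xs=np.nonzero(m); print("red px",len(xs),xs.min(),xs.max(),ys.min(),ys.max())
(c,r)=cv2.minEnclosingCircle(np.c_[xs,ys].astype(np.float32)); print(c,r,plane("top",c,81))
# lime tray
m=cv2.inRange(hsv,(24,120,80),(40,255,255)); m[:,:185]=0;m[:,310:]=0;m[:170]=0;m[262:]=0
rc=cv2.minAreaRect(max(cv2.findContours(m,0,2)[0],key=cv2.contourArea)); print("tray",rc)
box=np.array([plane("top",q,25) for q in cv2.boxPoints(rc)]); print(box.round(1),np.linalg.norm(np.diff(box,axis=0),axis=1))
E
```

```text
red px 80 276 287 230 243
(282.5, 236.5) 6.96429443359375 [543.05253043  82.2054705   81.        ]
tray ((246.28863525390625, 218.13063049316406), (102.8698959350586, 65.09922790527344), 1.9749339818954468)
[[521.4 283.6  25. ]
 [668.4 280.3  25. ]
 [659.2  48.6  25. ]
 [512.3  54.   25. ]] [147.02214949 231.86863156 147.01532652]
```

View pics/nest_crop.png

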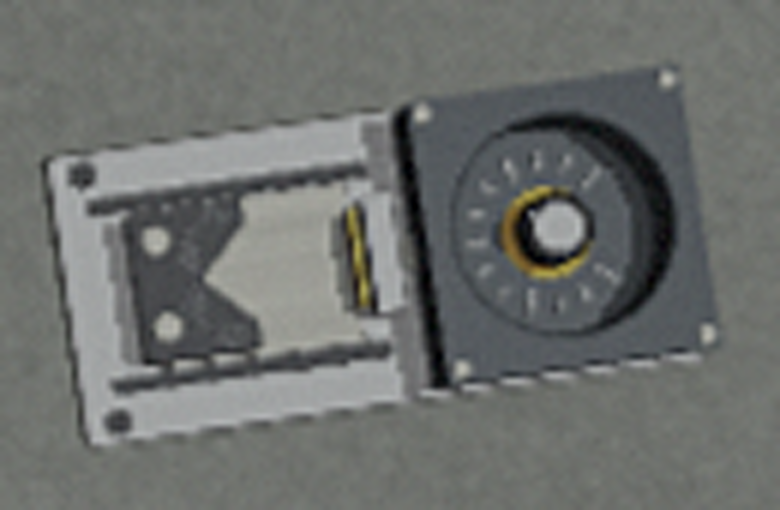

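View pics/tray_crop.png

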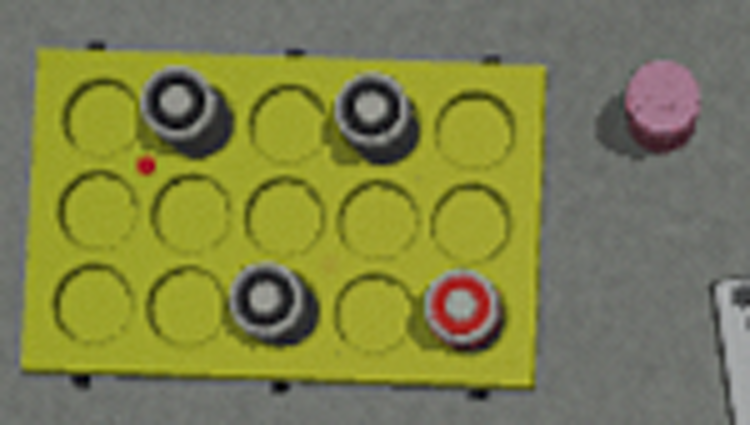

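The nest crop gives the deck corners at about (393,104), (683,66), (719,348) and (437,392), the well centre at (565,223), the knob cap at (560,228) and the left plate corners at (45,157) and (90,445). In the tray crop the red cell's top is at (462,308), in the corner pocket.

```bash
python3 - <<'E'
from h import *
f=lambda u,v,z:plane("top",(u/6+325-.4,v/6+205-.4),z)
dk=[f(*q,62) for q in [(400,104),(683,66),(719,348),(437,390)]]
print("deck",np.round(dk,1),[np.linalg.norm(dk[i]-dk[i-1]).round(1) for i in range(4)],"c",np.mean(dk,0))
print("well",f(565,223,62),"floor",f(548,230,22))
print("knob",f(560,228,50))
pl=[f(45,157,12),f(90,445,12)]; print("plate L",np.round(pl,1),np.linalg.norm(pl[0]-pl[1]))
x=pl[0]-pl[1]; print("yaw plate",np.degrees(np.arctan2(x[1],x[0])), "deck", [np.degrees(np.arctan2(*(d[1::-1]))) for d in (dk[0]-dk[3],dk[1]-dk[2])],[np.degrees(np.arctan2(-d[0],d[1])) for d in (dk[0]-dk[1],dk[3]-dk[2])])
K=f(560,228,50)[:2]; W=np.mean(dk,0)[:2]; M=np.mean(pl,0)[:2]
d=M-W; print("len",np.linalg.norm(d),"yaw",np.degrees(np.arctan2(-d[0],d[1])))
# V-block top apex z=12+44..; jaw face
im=cv2.imread("pics/side0.png"); s=im[175:315,260:420]
cv2.imwrite("pics/side_crop.png",cv2.resize(s,None,fx=5,fy=5,interpolation=cv2.INTER_CUBIC)[:600])
E
```

```text
deck [[ 575.5 -154.    62. ]
 [ 588.9 -257.2   62. ]
 [ 486.2 -268.    62. ]
 [ 471.5 -165.7   62. ]] [np.float64(104.7), np.float64(104.2), np.float64(103.3), np.float64(103.3)] c [ 530.52638462 -211.2271464    62.        ]
well [ 531.79504567 -213.14775907   62.        ] floor [ 532.47270689 -213.65287723   22.        ]
knob [ 530.94961274 -213.3555844    50.        ]
plate L [[561.9 -26.1  12. ]
 [453.4 -42.1  12. ]] 109.68695270908363
yaw plate 8.425848260177744 deck [np.float64(6.443835761301474), np.float64(5.965609136148909)] [np.float64(7.396556398304586), np.float64(8.148646046187908)]
len 178.613823777019 yaw 7.3740550317734295
```

View pics/side_crop.png

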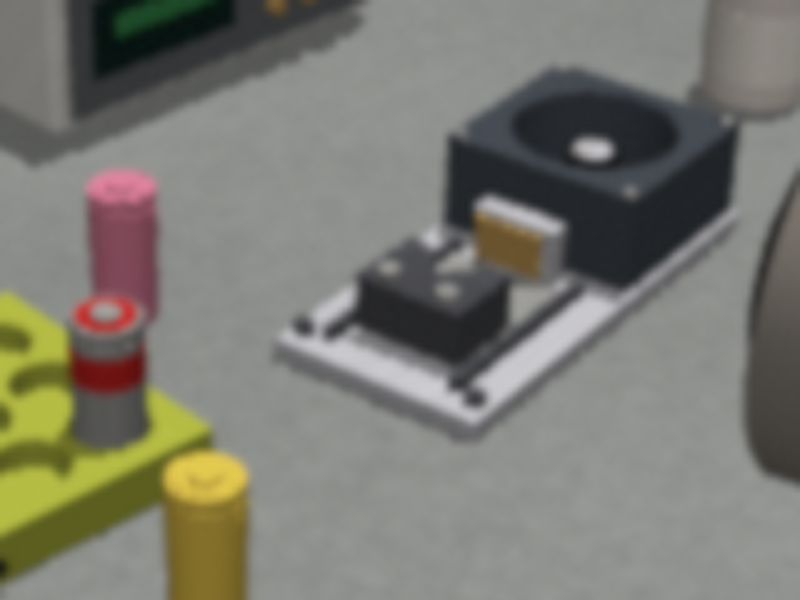

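The side crop shows the knob cap at (593,148), the red cell's top at (106,315), and open space between the brass jaw face and the V-block. The sizes match the given ones: deck about 104 mm, plate 109.7 mm, knob to plate end 178.6 mm against 180. I start moving now, turning the tool so that it closes along the nest's x axis (yaw about 97.4°).

Request:
arm_command(gripper=[60,60,60,60,60], dp=[[0,0,0],[0,0,0],[0,0,0],[0,0,0],[0,0,0]], twist=[-1,-1,-1,-1,-1])

```text
time: 0.72
tool_pos: [184.8, -491.1, 226.3]
tcp_rot: [-3.141, -0.0, 0.799]
contact_force: [0.6, 0.1, 0.3]
grip_width: 59.8
finger_force: 0.0
```

Request:
arm_command(gripper=[60,60,60,60,60], dp=[[0,0,0.5],[0,0,0.5],[0,0,0.5],[0,0,0.5],[0,0,0]], twist=[-1,-1,-1,-1,-1])

```text
time: 1.35
tool_pos: [184.7, -490.5, 175.3]
tcp_rot: [-3.14, -0.003, 1.235]
contact_force: [0.3, -1.0, -0.4]
grip_width: 59.7
finger_force: 0.0
```

Request:
arm_command(gripper=[60,60,60,60,60], dp=[[0,0,0],[0,0,0],[0,0,0],[0,0,0],[0,0,0]], twist=[-1,-1,-1,-1,-1])

```text
time: 1.98
tool_pos: [184.8, -491.1, 176.3]
tcp_rot: [-3.142, -0.001, 1.672]
contact_force: [-0.0, 0.4, -0.0]
grip_width: 60.1
finger_force: 0.0
```

```bash
cat >> h.py <<'E'
def togo(P,yaw=None):
    o=get_obs(); Rt=R.from_euler("xyz",o["tcp_rot"]).as_matrix(); d=Rt.T@(np.array(P,float)-o["tool_pos"])/25
    print("t",round(o["time"],2),"tcp",o["tool_pos"].round(1),"rpy",np.degrees(o["tcp_rot"]).round(2),"J6",o["joint_positions"][5].round(2),"F",np.round(o["contact_force"],1),"M",np.round(o["moment"],3),"w",round(o["grip_width"],1),"ff",round(o["finger_force"],1))
    print("units to go",d.round(2), "twist",None if yaw is None else ((np.degrees(o["tcp_rot"][2])-yaw)/5).round(2))
E
python3 - <<'E'
from h import *
togo((543.5,82.5,140),97.4)
print("cell top",tri((282.5,236.5),(281.2,237.9)),"knob",tri((418.0,242.7),(378.5,204.5)))
E
```

```text
t 1.98 tcp [ 184.8 -491.1  176.3] rpy [-1.7999e+02 -5.0000e-02  9.5780e+01] J6 -1.46 F [-0.   0.4 -0. ] M [-0.025 -0.071  0.017] w 60.1 ff 0.0
units to go [21.38 16.59  1.47] twist -0.32
cell top (array([543.46347084,  82.50858944,  77.70113529]), np.float64(0.31227354766903476)) knob (array([ 530.27885071, -213.87678195,   49.94184099]), np.float64(1.169510714280023))
```

Request:
arm_command(gripper=[60,60,60,60,60], dp=[[1,0.8,0],[1,0.8,0],[1,0.8,0],[1,0.8,0],[1,0.8,0]], twist=[-0.32,0,0,0,0])

```text
time: 2.6
tool_pos: [269.5, -354.2, 176.5]
tcp_rot: [-3.141, -0.001, 1.697]
contact_force: [-0.3, 0.5, 0.2]
grip_width: 60.1
finger_force: 0.0
```

Request:
arm_command(gripper=[60,60,60,60,60], dp=[[1,0.8,0],[1,0.8,0],[1,0.8,0],[1,0.8,0],[1,0.8,0]], twist=[0,0,0,0,0])

```text
time: 3.22
tool_pos: [352.9, -217.7, 176.6]
tcp_rot: [-3.141, -0.0, 1.697]
contact_force: [-0.2, -0.4, 0.3]
grip_width: 59.9
finger_force: 0.0
```

Request:
arm_command(gripper=[60,60,60,60,60], dp=[[1,0.8,0],[1,0.8,0],[1,0.8,0],[1,0.8,0],[1,0.8,0]], twist=[0,0,0,0,0])

```text
time: 3.85
tool_pos: [436.4, -81.1, 176.5]
tcp_rot: [-3.141, -0.0, 1.697]
contact_force: [-0.2, -1.3, 0.4]
grip_width: 60.0
finger_force: 0.0
```

Request:
arm_command(gripper=[60,60,60,60,60], dp=[[1,0.8,0],[1,0.8,0],[1,0.8,0],[1,0.8,0],[0,0,0]], twist=[0,0,0,0,0])

```text
time: 4.47
tool_pos: [503.3, 28.6, 176.2]
tcp_rot: [-3.141, -0.0, 1.699]
contact_force: [-0.5, 0.3, 0.4]
grip_width: 59.8
finger_force: 0.0
```

```bash
python3 - <<'E'
from h import *
togo((543.5,82.5,59),97.4)
E
```

```text
t 4.47 tcp [503.3  28.6 176.2] rpy [-1.7997e+02 -2.0000e-02  9.7370e+01] J6 -0.22 F [-0.5  0.3  0.4] M [-0.018 -0.113 -0.056] w 59.8 ff 0.0
units to go [1.93 1.87 4.69] twist -0.01
```

Request:
arm_command(gripper=[60,60,60,60,60], dp=[[0.97,0.93,0],[0.96,0.94,0],[0,0,0.8],[0,0,0.8],[0,0,0]], twist=[0,0,0,0,0])

```text
time: 5.1
tool_pos: [541.8, 80.1, 135.2]
tcp_rot: [-3.137, -0.0, 1.696]
contact_force: [0.3, 0.3, 0.2]
grip_width: 60.1
finger_force: 0.0
```

Request:
arm_command(gripper=[60,60,60,60,60], dp=[[0,0,0.8],[0,0,0.8],[0,0,0.8],[0,0,0.69],[0,0,0]], twist=[0,0,0,0,0])

```text
time: 5.72
tool_pos: [542.7, 80.3, 59.2]
tcp_rot: [-3.14, 0.0, 1.696]
contact_force: [0.1, 0.2, 0.3]
grip_width: 59.9
finger_force: 0.0
```

```bash
python3 - <<'E'
from h import *
togo((543.5,82.5,59),97.4)
E
```

```text
t 5.72 tcp [542.7  80.3  59.2] rpy [-179.9     0.     97.19] J6 -0.12 F [0.1 0.2 0.3] M [-0.053 -0.102 -0.001] w 59.9 ff 0.0
units to go [0.08 0.04 0.01] twist -0.04
```

Request:
arm_command(gripper=[60,40,34,30,28], dp=[[0.08,0.03,0],[0,0,0],[0,0,0],[0,0,0],[0,0,0]], twist=[-0.03,0,0,0,0])

```text
time: 6.35
tool_pos: [543.9, 82.9, 59.6]
tcp_rot: [3.141, 0.0, 1.699]
contact_force: [-0.0, 0.8, 1.7]
grip_width: 31.3
finger_force: 29.9
```

```bash
python3 - <<'E'
from h import *
togo((543.5,82.5,59),97.4)
E
```

```text
t 6.35 tcp [543.9  82.9  59.6] rpy [1.7997e+02 1.0000e-02 9.7370e+01] J6 -0.12 F [-0.   0.8  1.7] M [-0.01  -0.123  0.   ] w 31.3 ff 29.9
units to go [-0.01 -0.02  0.03] twist -0.01
```

Request:
arm_command(gripper=[28,28,28,28,28], dp=[[0,0,-0.5],[0,0,-0.8],[0,0,-0.8],[0,0,-0.8],[0,0,0]], twist=[0,0,0,0,0])

```text
time: 6.98
tool_pos: [544.7, 83.0, 133.8]
tcp_rot: [3.138, 0.0, 1.699]
contact_force: [-0.3, -0.3, -1.5]
grip_width: 31.2
finger_force: 29.9
```

Request:
arm_command(gripper=[28,28,28,28,28], dp=[[-0.5,-0.12,0],[-0.9,-0.24,0],[-0.9,-0.24,0],[-0.9,-0.24,0],[-0.9,-0.24,0]], twist=[0,0,0,0,0])

```text
time: 7.6
tool_pos: [529.1, -23.6, 130.8]
tcp_rot: [-3.139, -0.0, 1.699]
contact_force: [0.2, 0.3, -1.1]
grip_width: 31.5
finger_force: 29.9
```

Request:
arm_command(gripper=[28,28,28,28,28], dp=[[-0.9,-0.24,0],[-0.9,-0.24,0],[-0.9,-0.24,0],[-0.9,-0.24,0],[0,0,0]], twist=[0,0,0,0,0])

```text
time: 8.22
tool_pos: [516.9, -116.2, 130.9]
tcp_rot: [-3.14, -0.001, 1.697]
contact_force: [-0.3, 0.4, -1.4]
grip_width: 31.5
finger_force: 29.9
```

```bash
python3 - <<'E'
from h import *
togo((518.4,-116.2,63.5),97.4)
im=cv2.cvtColor(capture("side"),cv2.COLOR_RGB2BGR); cv2.imwrite("pics/side1.png",cv2.resize(im[120:280,280:460],None,fx=3.3,fy=3.3,interpolation=cv2.INTER_CUBIC))
E
```

```text
t 8.22 tcp [ 516.9 -116.2  130.9] rpy [-1.7989e+02 -3.0000e-02  9.7210e+01] J6 -0.49 F [-0.3  0.4 -1.4] M [-0.012 -0.119 -0.002] w 31.5 ff 29.9
units to go [-0.01  0.07  2.7 ] twist -0.04
```

View pics/side1.png

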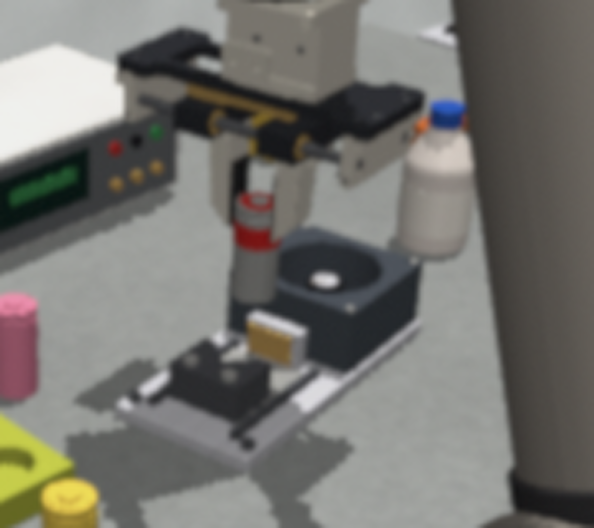

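The cell is held upright above the nest: red top at crop (258,200), foot near (252,300), free floor between the brass jaw face and the V-block below it. I check the held cell and the nest's features against the side camera.

```bash
python3 - <<'E'
from h import *
g=lambda u,v:(u/3.3+280-.35,v/3.3+120-.35)
print("cell top",plane("side",g(258,200),152.9),"foot left/right edge",[proj("side",(516.9,-116.2,z)) for z in(82.9,152.9)],g(252,300))
print("plate corners side",plane("side",g(118,403),12),plane("side",g(245,466),12))
print("knob cap side",plane("side",g(326,280),50))
print("deck corners side",[plane("side",g(*q),62).round(1) for q in((421,261),(350,308))])
im=cv2.imread("pics/top0.png")
f=lambda u,v,z:plane("top",(u/6+325-.4,v/6+205-.4),z)
K=np.array([530.7,-213.5]);a=np.radians(7.4);X=np.array([np.cos(a),np.sin(a)]);Y=np.array([-np.sin(a),np.cos(a)])
def loc(p): d=p[:2]-K; return (d@X).round(1),(d@Y-60).round(1)
for n,q in dict(apex_top=(207,275,56),vtop=(243,208,56),vbot=(258,345,56),jawface_top=(350,205,43),jawface_bot=(366,308,43),jawtopbackish=(365,205,43)).items(): print(n,loc(f(*q)))
E
```

```text
cell top [ 514.33177963 -113.58891528  152.9       ] foot left/right edge [array([356.13926945, 207.86320292]), array([357.74546177, 179.5259773 ])] (356.01363636363635, 210.55909090909094)
plate corners side [557.91799685 -28.92301813  12.        ] [446.92748313 -35.949996    12.        ]
knob cap side [ 529.89460018 -214.09002476   50.        ]
deck corners side [array([ 486.9, -269.5,   62. ]), array([ 478.4, -176.4,   62. ])]
apex_top (np.float64(0.1), np.float64(71.1))
vtop (np.float64(22.6), np.float64(54.6))
vbot (np.float64(-27.6), np.float64(56.3))
jawface_top (np.float64(19.4), np.float64(14.2))
jawface_bot (np.float64(-18.9), np.float64(13.8))
jawtopbackish (np.float64(18.7), np.float64(8.8))
```

Request:
arm_command(gripper=[28,28,28,28,28], dp=[[-0.01,0.07,0],[0,0,0.8],[0,0,0.8],[0,0,0.8],[0,0,0]], twist=[-0.03,0,0,0,0])

```text
time: 8.9
tool_pos: [518.7, -113.4, 70.6]
tcp_rot: [-3.138, -0.002, 1.703]
contact_force: [-0.1, 0.4, -0.7]
grip_width: 31.6
finger_force: 29.9
```

```bash
python3 - <<'E'
from h import *
togo((518.4,-116.2,63.6),97.4)
E
```

```text
t 8.9 tcp [ 518.7 -113.4   70.6] rpy [-1.7982e+02 -1.0000e-01  9.7580e+01] J6 -0.49 F [-0.1  0.4 -0.7] M [-0.014 -0.144 -0.004] w 31.6 ff 29.9
units to go [-0.11 -0.03  0.28] twist 0.04
```

Request:
arm_command(gripper=[28,28,28,28,28], dp=[[0,0,0.1],[0,0,0],[0,0,0],[0,0,0],[0,0,0]], twist=[0,0,0,0,0])

```text
time: 9.52
tool_pos: [519.7, -114.6, 69.6]
tcp_rot: [3.141, 0.0, 1.702]
contact_force: [0.1, 0.0, -1.4]
grip_width: 31.1
finger_force: 29.9
```

```bash
python3 - <<'E'
from h import *
togo((518.4,-116.2,63.6),97.4)
E
```

```text
t 9.53 tcp [ 519.7 -114.6   69.6] rpy [1.7999e+02 1.0000e-02 9.7510e+01] J6 -0.49 F [ 0.1  0.  -1.4] M [-0.017 -0.056  0.052] w 31.1 ff 29.9
units to go [-0.06 -0.06  0.24] twist 0.02
```

Request:
arm_command(gripper=[28,28,28,28,28], dp=[[-0.06,-0.05,0.06],[0,0,0.06],[0,0,0.05],[0,0,0.04],[0,0,0]], twist=[0,0,0,0,0])

```text
time: 10.15
tool_pos: [518.6, -116.2, 64.1]
tcp_rot: [-3.141, 0.0, 1.702]
contact_force: [-0.1, -0.2, -0.8]
grip_width: 31.0
finger_force: 29.9
```

```bash
python3 - <<'E'
from h import *
togo((518.4,-116.2,63.6),97.4)
E
```

```text
t 10.15 tcp [ 518.6 -116.2   64.1] rpy [-179.99    0.     97.52] J6 -0.5 F [-0.1 -0.2 -0.8] M [-0.029 -0.13  -0.002] w 31.0 ff 29.9
units to go [ 0.   -0.01  0.02] twist 0.02
```

Request:
arm_command(gripper=[28,28,28,28,28], dp=[[0,0,0.02],[0,0,0.02],[0,0,0],[0,0,0],[0,0,0]], twist=[0,0,0,0,0])

```text
time: 10.78
tool_pos: [518.8, -116.3, 63.6]
tcp_rot: [3.141, 0.0, 1.702]
contact_force: [-0.9, -0.1, 4.5]
grip_width: 31.7
finger_force: 29.9
```

```bash
python3 - <<'E'
from h import *
togo((518.4,-116.2,63.6),97.4)
E
```

```text
t 10.78 tcp [ 518.8 -116.3   63.6] rpy [1.7997e+02 2.0000e-02 9.7520e+01] J6 -0.5 F [-0.9 -0.1  4.5] M [ 0.042  0.224 -0.001] w 31.7 ff 29.9
units to go [ 0.01 -0.02 -0.  ] twist 0.02
```

Request:
arm_command(gripper=[36,44,52,56,56], dp=[[0,0,0],[0,0,0],[0,0,0],[0,0,0],[0,0,0]], twist=[0,0,0,0,0])

```text
time: 11.4
tool_pos: [518.6, -116.2, 63.2]
tcp_rot: [-3.142, 0.0, 1.702]
contact_force: [-0.1, 0.2, -0.3]
grip_width: 55.9
finger_force: 0.0
```

Request:
arm_command(gripper=[56,56,56,56,56], dp=[[0,0,-0.4],[0,0,-0.8],[0,0,-0.8],[0,0,-0.5],[0,0,0]], twist=[0,0,0,0,0])

```text
time: 12.02
tool_pos: [519.1, -116.4, 126.8]
tcp_rot: [3.14, 0.001, 1.702]
contact_force: [0.4, -0.3, -0.2]
grip_width: 55.8
finger_force: 0.0
```

```bash
python3 - <<'E'
from h import *
togo((530.7,-213.5,126),97.4)
im=cv2.cvtColor(capture("side"),cv2.COLOR_RGB2BGR); cv2.imwrite("pics/side2.png",cv2.resize(im[140:280,300:440],None,fx=4,fy=4,interpolation=cv2.INTER_CUBIC))
E
```

```text
t 12.03 tcp [ 519.1 -116.4  126.8] rpy [1.7989e+02 7.0000e-02 9.7520e+01] J6 -0.5 F [ 0.4 -0.3 -0.2] M [-0.021 -0.146 -0.069] w 55.8 ff 0.0
units to go [-3.91 -0.05  0.04] twist 0.02
```

View pics/side2.png

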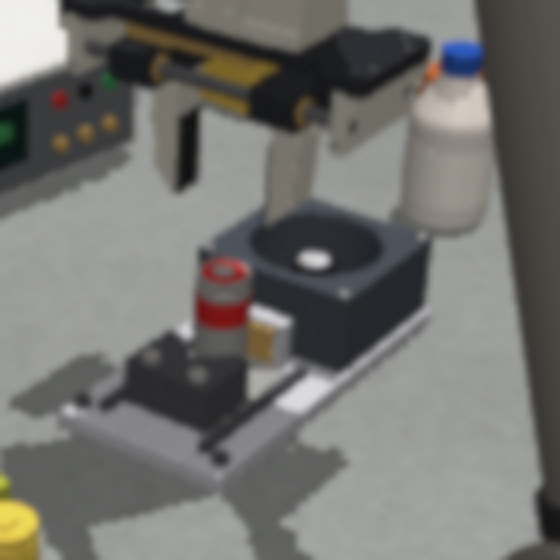

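The cell stands upright and free in the nest, its red top at crop (222,268), with gaps to both the jaw and the V-block. Next I move over the knob.

Request:
arm_command(gripper=[45,35,33,33,33], dp=[[-0.8,0,0],[-0.8,-0.02,0],[-0.8,0,0],[-0.8,-0.02,0],[-0.7,0,0]], twist=[0,0,0,0,0])

```text
time: 12.7
tool_pos: [530.4, -214.7, 125.5]
tcp_rot: [-3.141, -0.0, 1.701]
contact_force: [0.2, 0.5, -1.0]
grip_width: 32.9
finger_force: 0.0
```

Request:
arm_command(gripper=[33,33,33,33,33], dp=[[0,0,0.8],[0,0,0.8],[0,0,0.6],[0,0,0],[0,0,0]], twist=[0,0,0,0,0])

```text
time: 13.32
tool_pos: [530.8, -213.3, 71.3]
tcp_rot: [3.141, 0.001, 1.702]
contact_force: [-0.5, 0.2, 0.4]
grip_width: 33.0
finger_force: 0.0
```

```bash
python3 - <<'E'
from h import *
togo((531,-213.4,30),97.4)
p=plane("side",(222/4+300-.4,268/4+140-.4),85);print("cell",p)
E
```

```text
t 13.32 tcp [ 530.8 -213.3   71.3] rpy [1.7995e+02 4.0000e-02 9.7520e+01] J6 -0.65 F [-0.5  0.2  0.4] M [-0.042 -0.133 -0.042] w 33.0 ff 0.0
units to go [-0.    0.01  1.65] twist 0.02
cell [ 519.96804526 -115.97754749   85.        ]
```

Request:
arm_command(gripper=[33,33,33,33,33], dp=[[0,0,0.2],[0,0,0.15],[0,0,0.1],[0,0,0],[0,0,0]], twist=[0,0,0,0,0])

```text
time: 13.95
tool_pos: [530.4, -213.1, 59.5]
tcp_rot: [3.141, 0.0, 1.702]
contact_force: [0.5, -1.4, -0.6]
grip_width: 33.2
finger_force: 0.0
```

Request:
arm_command(gripper=[33,33,33,33,33], dp=[[0.0,0,0.2],[0,0,0.15],[0,0,0.1],[0,0,0],[0,0,0]], twist=[0,0,0,0,0])

```text
time: 14.58
tool_pos: [530.4, -213.1, 48.3]
tcp_rot: [3.141, 0.0, 1.702]
contact_force: [0.6, 0.2, 0.4]
grip_width: 33.3
finger_force: 0.0
```

Free beside the knob, with no contact force. I go down to z≈30 and close on the knob gently.

Request:
arm_command(gripper=[33,33,33,33,33], dp=[[0,0,0.2],[0,0,0.2],[0,0,0.2],[0,0,0.1],[0,0,0]], twist=[0,0,0,0,0])

```text
time: 15.2
tool_pos: [530.3, -213.0, 30.4]
tcp_rot: [-3.141, -0.0, 1.702]
contact_force: [-0.5, -0.6, 0.4]
grip_width: 33.4
finger_force: 0.0
```

Request:
arm_command(gripper=[30,28,26,24,22], dp=[[0,0,0],[0,0,0],[0,0,0],[0,0,0],[0,0,0]], twist=[0,0,0,0,0])

```text
time: 15.82
tool_pos: [531.6, -213.0, 31.0]
tcp_rot: [3.139, 0.001, 1.702]
contact_force: [5.8, 1.3, -2.3]
grip_width: 25.2
finger_force: 30.0
```

```bash
python3 - <<'E'
from h import *
togo((531,-213.4,30),97.4)
print(R.from_euler("xyz",get_obs()["tcp_rot"]).as_matrix()[:,2])
E
```

```text
t 15.82 tcp [ 531.6 -213.    31. ] rpy [1.7985e+02 5.0000e-02 9.7510e+01] J6 -0.65 F [ 5.8  1.3 -2.3] M [ 0.308 -0.905 -0.049] w 25.2 ff 30.0
units to go [-0.01 -0.03  0.04] twist 0.02
[ 2.66573314e-03 -5.86898497e-04 -9.99996275e-01]
```

Request:
arm_command(gripper=[22,22,22,22,22], dp=[[0,0.05,0],[0,0,0],[0,0,0],[0,0,0],[0,0,0]], twist=[0,0.5,1,1,1])

```text
time: 16.45
tool_pos: [531.6, -213.0, 30.9]
tcp_rot: [-3.142, 0.0, 1.394]
contact_force: [0.3, 1.0, 1.5]
grip_width: 25.2
finger_force: 30.0
```

```bash
python3 - <<'E'
from h import *
togo((531,-213.4,30),97.5)
E
```

```text
t 16.45 tcp [ 531.6 -213.    30.9] rpy [-1.800e+02  2.000e-02  7.988e+01] J6 -0.34 F [0.3 1.  1.5] M [ 0.044 -0.189  0.231] w 25.2 ff 30.0
units to go [-0.02 -0.02  0.04] twist -3.52
```

Request:
arm_command(gripper=[22,22,22,22,22], dp=[[0,0,0],[0,0,0],[0,0,0],[0,0,0],[0,0,0]], twist=[1,1,1,1,1])

```text
time: 17.08
tool_pos: [531.5, -212.9, 30.9]
tcp_rot: [-3.141, 0.0, 0.958]
contact_force: [0.4, 0.6, 0.9]
grip_width: 25.1
finger_force: 30.0
```

```bash
python3 - <<'E'
from h import *
togo((531,-213.4,30),97.5)
im=cv2.cvtColor(capture("top"),cv2.COLOR_RGB2BGR); cv2.imwrite("pics/top2.png",cv2.resize(im[205:290,325:455],None,fx=6,fy=6,interpolation=cv2.INTER_CUBIC))
E
```

```text
t 17.07 tcp [ 531.5 -212.9   30.9] rpy [-1.7999e+02  3.0000e-02  5.4880e+01] J6 0.1 F [0.4 0.6 0.9] M [ 0.051 -0.193  0.223] w 25.1 ff 30.0
units to go [-0.03 -0.    0.04] twist -8.52
```

View pics/top2.png

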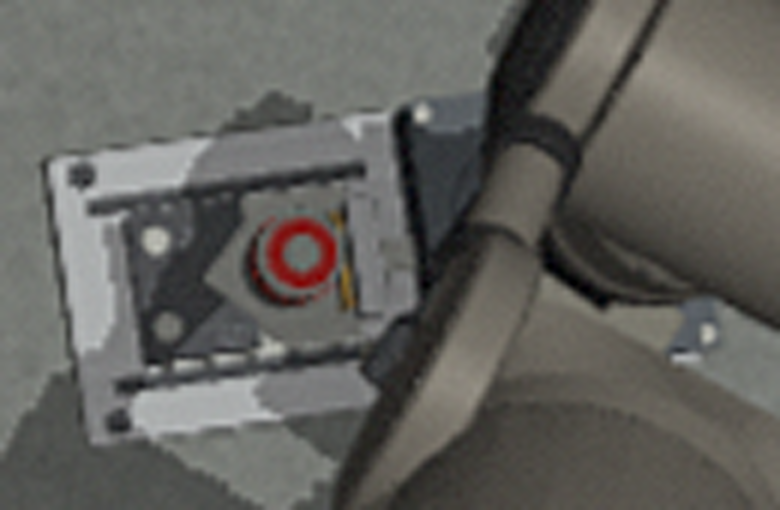

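The jaw has moved (brass face at about (345,270)) and the cell, top at (300,253), is still clear of it. Free turning gives a moment of about 0.225 N m.

Request:
arm_command(gripper=[22,22,22,22,22], dp=[[0,0,0],[0,0,0],[0,0,0],[0,0,0],[0,0,0]], twist=[0.8,0.8,0.8,0.8,0.8])

```text
time: 17.75
tool_pos: [531.4, -212.9, 30.9]
tcp_rot: [-3.142, 0.0, 0.611]
contact_force: [0.2, 0.4, 1.8]
grip_width: 25.5
finger_force: 30.0
```

```bash
python3 - <<'E'
from h import *
togo((531,-213.4,30),97.5)
E
```

```text
t 17.75 tcp [ 531.4 -212.9   30.9] rpy [-1.800e+02  2.000e-02  3.499e+01] J6 0.45 F [0.2 0.4 1.8] M [ 0.187 -0.046  0.233] w 25.5 ff 30.0
units to go [-0.03  0.01  0.04] twist -12.5
```

Request:
arm_command(gripper=[22,22,22,22,22], dp=[[0,0,0],[0,0,0],[0,0,0],[0,0,0],[0,0,0]], twist=[0.4,0.4,0.4,0.4,0.4])

```text
time: 18.38
tool_pos: [531.4, -212.8, 30.9]
tcp_rot: [-3.141, 0.0, 0.435]
contact_force: [-2.3, 2.0, 5.5]
grip_width: 25.0
finger_force: 30.0
```

```bash
python3 - <<'E'
from h import *
togo((531,-213.4,30),97.5)
E
```

```text
t 18.38 tcp [ 531.4 -212.8   30.9] rpy [-1.7999e+02  2.0000e-02  2.4910e+01] J6 0.62 F [-2.3  2.   5.5] M [0.205 0.337 0.242] w 25.0 ff 30.0
units to go [-0.03  0.01  0.04] twist -14.52
```

Request:
arm_command(gripper=[22,22,22,22,22], dp=[[0,0,0],[0,0,0],[0,0,0],[0,0,0],[0,0,0]], twist=[0.3,0.3,0.3,0.3,0.3])

```text
time: 19.0
tool_pos: [531.4, -212.8, 30.9]
tcp_rot: [-3.141, 0.0, 0.304]
contact_force: [-1.7, 1.5, 5.0]
grip_width: 25.1
finger_force: 30.0
```

```bash
python3 - <<'E'
from h import *
togo((531,-213.4,30),97.5)
E
```

```text
t 19.0 tcp [ 531.4 -212.8   30.9] rpy [-1.7999e+02  2.0000e-02  1.7420e+01] J6 0.75 F [-1.7  1.5  5. ] M [0.247 0.298 0.197] w 25.1 ff 30.0
units to go [-0.02  0.02  0.04] twist -16.02
```

Request:
arm_command(gripper=[22,22,22,22,22], dp=[[0,0,0],[0,0,0],[0,0,0],[0,0,0],[0,0,0]], twist=[0.3,0.3,0.3,0.3,0.3])

```text
time: 19.62
tool_pos: [531.4, -212.7, 30.9]
tcp_rot: [-3.141, 0.0, 0.173]
contact_force: [-1.3, 1.3, 4.9]
grip_width: 25.4
finger_force: 30.0
```

```bash
python3 - <<'E'
from h import *
togo((531,-213.4,30),97.5)
im=capture("top"); cv2.imwrite("pics/a.png",im[...,::-1])
h=cv2.cvtColor(im,cv2.COLOR_RGB2HSV); m=cv2.inRange(h,(0,150,80),(8,255,255))|cv2.inRange(h,(172,150,80),(180,255,255)); m[:,:355]=0;m[:,400:]=0;m[:230]=0;m[265:]=0
ys,xs=np.nonzero(m);c,r=cv2.minEnclosingCircle(np.c_[xs,ys].astype(np.float32));p=plane("top",c,85)[:2]
K=np.array([531.2,-213.2]);a=np.radians(7.4);d=p-K;print("cell nest x,y",d@[np.cos(a),np.sin(a)],d@[-np.sin(a),np.cos(a)]-60,r)
E
```

```text
t 19.62 tcp [ 531.4 -212.7   30.9] rpy [-1.7999e+02  2.0000e-02  9.9200e+00] J6 0.88 F [-1.3  1.3  4.9] M [0.289 0.328 0.164] w 25.4 ff 30.0
units to go [-0.02  0.02  0.04] twist -17.52
cell nest x,y -1.3978422109641655 45.43073811666905 7.097861289978027
```

```bash
python3 - <<'E'
from h import *
K=np.array([531.2,-213.2]);a=np.radians(7.4)
def loc(p): d=p[:2]-K;return np.round([d@[np.cos(a),np.sin(a)],d@[-np.sin(a),np.cos(a)]-60],1)
print("earlier cell",loc(plane("top",(300/6+325-.4,253/6+205-.4),85)), "placed tcp",loc(np.array([518.8,-116.3])))
im=cv2.imread("pics/a.png"); cv2.imwrite("pics/top3.png",cv2.resize(im[205:290,325:455],None,fx=6,fy=6,interpolation=cv2.INTER_CUBIC))
E
```

```text
earlier cell [ 1.3 39.3] placed tcp [ 0.2 37.7]
```

View pics/top3.png

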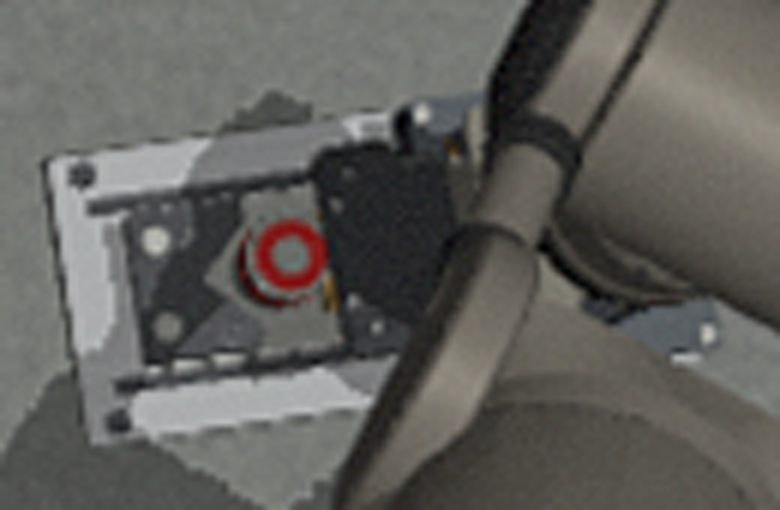

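The cell's ring has moved to about (291,254), so the jaw is pushing it gently toward the V, which still has a gap. The gripper's long body is now close over the cell, so I let go inside the well, turn back 100° and grip again with the body clear of the cell.

Request:
arm_command(gripper=[28,33,33,33,33], dp=[[0,0,0],[0,0,0],[0,0,0],[0,0,-0.2],[0,0,0]], twist=[0,0,0,0,0])

```text
time: 20.3
tool_pos: [531.9, -213.1, 36.2]
tcp_rot: [3.141, -0.001, 0.175]
contact_force: [0.1, 0.6, 0.5]
grip_width: 33.2
finger_force: 0.0
```

```bash
python3 - <<'E'
from h import *
togo((531.4,-212.9,31),110)
E
```

```text
t 20.3 tcp [ 531.9 -213.1   36.2] rpy [ 1.7996e+02 -5.0000e-02  1.0010e+01] J6 0.88 F [0.1 0.6 0.5] M [ 0.036  0.012 -0.041] w 33.2 ff 0.0
units to go [-0.02 -0.01  0.21] twist -20.0
```

Request:
arm_command(gripper=[33,33,33,33,33], dp=[[0,0,0],[0,0,0],[0,0,0],[0,0,0],[0,0,0]], twist=[-1,-1,-1,-1,-1])

```text
time: 20.92
tool_pos: [531.6, -212.9, 35.8]
tcp_rot: [3.141, -0.0, 0.614]
contact_force: [0.3, -1.0, 0.2]
grip_width: 33.0
finger_force: 0.0
```

Request:
arm_command(gripper=[33,33,33,33,33], dp=[[0,0,0],[0,0,0],[0,0,0],[0,0,0],[0,0,0]], twist=[-1,-1,-1,-1,-1])

```text
time: 21.55
tool_pos: [531.7, -212.9, 35.8]
tcp_rot: [3.141, 0.0, 1.05]
contact_force: [0.5, 0.1, 0.6]
grip_width: 33.1
finger_force: 0.0
```

Request:
arm_command(gripper=[33,33,33,33,33], dp=[[0,0,0],[0,0,0],[0,0,0],[0,0,0],[0,0,0]], twist=[-1,-1,-1,-1,-1])

```text
time: 22.18
tool_pos: [531.7, -212.9, 35.8]
tcp_rot: [3.141, 0.0, 1.487]
contact_force: [-1.3, -0.2, -0.7]
grip_width: 33.0
finger_force: 0.0
```

Request:
arm_command(gripper=[33,33,33,33,33], dp=[[0,0,0],[0,0,0],[0,0,0],[0,0,0.1],[0,0,0.1]], twist=[-1,-1,-1,-1,-1])

```text
time: 22.8
tool_pos: [531.7, -212.9, 30.8]
tcp_rot: [3.141, 0.0, 1.923]
contact_force: [0.4, -0.6, -0.9]
grip_width: 32.9
finger_force: 0.0
```

```bash
python3 - <<'E'
from h import *
togo((531.6,-212.9,31),110)
im=capture("side"); cv2.imwrite("pics/s4.png",im[...,::-1])
h=cv2.cvtColor(im,cv2.COLOR_RGB2HSV); m=cv2.inRange(h,(0,150,60),(8,255,255))|cv2.inRange(h,(172,150,60),(180,255,255)); m[:, :335]=0;m[:,380:]=0;m[:190]=0;m[250:]=0
for i,(x,y,w,hh,a) in enumerate(cv2.connectedComponentsWithStats(m)[2][1:]):
    if a>10: print(x,y,w,hh,a)
for P in ((516.6,-111.6,85),): print(proj("side",P))
E
```

```text
t 22.8 tcp [ 531.7 -212.9   30.8] rpy [1.7999e+02 2.0000e-02 1.1018e+02] J6 -0.87 F [ 0.4 -0.6 -0.9] M [ 0.026 -0.139 -0.   ] w 32.9 ff 0.0
units to go [ 0.   -0.   -0.01] twist 0.04
348 216 14 7 69
[354.91461702 207.76850233]
```

Request:
arm_command(gripper=[30,28,26,24,22], dp=[[0,0,0],[0,0,0],[0,0,0],[0,0,0],[0,0,0]], twist=[0,0,0,0,0])

```text
time: 23.48
tool_pos: [531.7, -212.9, 30.8]
tcp_rot: [3.141, 0.0, 1.92]
contact_force: [-0.3, 0.2, -0.0]
grip_width: 25.3
finger_force: 30.0
```

Request:
arm_command(gripper=[22,22,22,22,22], dp=[[0,0,0],[0,0,0],[0,0,0],[0,0,0],[0,0,0]], twist=[0.25,0.25,0.25,0.25,0.25])

```text
time: 24.1
tool_pos: [531.7, -212.9, 30.8]
tcp_rot: [3.141, 0.0, 1.81]
contact_force: [0.6, 0.8, 2.0]
grip_width: 25.1
finger_force: 30.0
```

```bash
python3 - <<'E'
from h import *
togo((531.6,-212.9,31),110)
E
```

```text
t 24.1 tcp [ 531.7 -212.9   30.8] rpy [1.7999e+02 1.0000e-02 1.0368e+02] J6 -0.75 F [0.6 0.8 2. ] M [ 0.044 -0.198  0.211] w 25.1 ff 30.0
units to go [ 0.   -0.   -0.01] twist -1.26
```

Request:
arm_command(gripper=[22,22,22,22,22], dp=[[0,0,0],[0,0,0],[0,0,0],[0,0,0],[0,0,0]], twist=[0.25,0.25,0.25,0.25,0.25])

```text
time: 24.72
tool_pos: [531.7, -212.9, 30.8]
tcp_rot: [3.141, 0.0, 1.7]
contact_force: [0.2, 0.9, 2.7]
grip_width: 25.2
finger_force: 30.0
```

```bash
cat > r.py <<'E'
from h import *
togo((531.6,-212.9,31),110)
im=capture("top"); m=0
h=cv2.cvtColor(im,cv2.COLOR_RGB2HSV); m=cv2.inRange(h,(0,150,100),(8,255,255))|cv2.inRange(h,(172,150,100),(180,255,255)); m[:,:355]=0;m[:,400:]=0;m[:230]=0;m[265:]=0
ys,xs=np.nonzero(m); print("red",xs.min(),xs.max(),ys.min(),ys.max(),xs.mean().round(2),ys.mean().round(2))
E
python3 r.py
```

```text
t 24.73 tcp [ 531.7 -212.9   30.8] rpy [1.7999e+02 1.0000e-02 9.7430e+01] J6 -0.64 F [0.2 0.9 2.7] M [ 0.075 -0.205  0.169] w 25.2 ff 30.0
units to go [-0.   -0.   -0.01] twist -2.51
red 367 377 242 252 372.25 247.13
```

Request:
arm_command(gripper=[22,22,22,22,22], dp=[[0,0,0],[0,0,0],[0,0,0],[0,0,0],[0,0,0]], twist=[0.25,0.25,0.25,0.25,0.25])

```text
time: 25.4
tool_pos: [531.6, -212.9, 30.8]
tcp_rot: [3.141, 0.0, 1.591]
contact_force: [-0.0, 0.5, 4.8]
grip_width: 25.3
finger_force: 30.0
```

```bash
python3 r.py
```

```text
t 25.4 tcp [ 531.6 -212.9   30.8] rpy [1.7999e+02 1.0000e-02 9.1180e+01] J6 -0.54 F [-0.   0.5  4.8] M [ 0.111 -0.118  0.186] w 25.3 ff 30.0
units to go [-0.   -0.   -0.01] twist -3.76
red 367 377 242 252 371.94 247.22
```

Request:
arm_command(gripper=[22,22,22,22,22], dp=[[0,0,0],[0,0,0],[0,0,0],[0,0,0],[0,0,0]], twist=[0.25,0.25,0.25,0.25,0.25])

```text
time: 26.08
tool_pos: [531.6, -212.9, 30.8]
tcp_rot: [3.142, 0.0, 1.482]
contact_force: [0.7, 0.1, 5.4]
grip_width: 25.5
finger_force: 30.0
```

```bash
python3 r.py
```

```text
t 26.07 tcp [ 531.6 -212.9   30.8] rpy [1.7999e+02 1.0000e-02 8.4930e+01] J6 -0.43 F [0.7 0.1 5.4] M [ 0.036 -0.139  0.225] w 25.5 ff 30.0
units to go [ 0.   -0.   -0.01] twist -5.01
red 366 376 242 252 371.08 247.1
```

Request:
arm_command(gripper=[22,22,22,22,22], dp=[[0,0,0],[0,0,0],[0,0,0],[0,0,0],[0,0,0]], twist=[0.2,0.2,0.2,0.2,0.2])

```text
time: 26.75
tool_pos: [531.6, -212.9, 30.8]
tcp_rot: [3.141, 0.0, 1.395]
contact_force: [-0.1, 0.3, 4.5]
grip_width: 25.1
finger_force: 30.0
```

```bash
python3 r.py
```

```text
t 26.75 tcp [ 531.6 -212.9   30.8] rpy [1.7999e+02 1.0000e-02 7.9940e+01] J6 -0.34 F [-0.1  0.3  4.5] M [-0.005 -0.109  0.184] w 25.1 ff 30.0
units to go [-0.   -0.   -0.01] twist -6.01
red 366 376 242 252 371.08 247.36
```

Request:
arm_command(gripper=[22,22,22,22,22], dp=[[0,0,0],[0,0,0],[0,0,0],[0,0,0],[0,0,0]], twist=[0.2,0.2,0.2,0.2,0.2])

```text
time: 27.42
tool_pos: [531.6, -212.9, 30.8]
tcp_rot: [3.141, 0.0, 1.308]
contact_force: [0.6, -0.2, 4.8]
grip_width: 25.3
finger_force: 30.0
```

```bash
python3 r.py
```

```text
t 27.43 tcp [ 531.6 -212.9   30.8] rpy [1.7999e+02 1.0000e-02 7.4940e+01] J6 -0.25 F [ 0.6 -0.2  4.8] M [-0.02  -0.066  0.173] w 25.3 ff 30.0
units to go [-0.   -0.   -0.01] twist -7.01
red 366 376 242 253 370.87 247.32
```

Request:
arm_command(gripper=[22,22,22,22,22], dp=[[0,0,0],[0,0,0],[0,0,0],[0,0,0],[0,0,0]], twist=[0.2,0.2,0.2,0.2,0.2])

```text
time: 28.1
tool_pos: [531.6, -212.9, 30.8]
tcp_rot: [3.142, 0.0, 1.221]
contact_force: [-0.4, 0.1, 5.7]
grip_width: 25.1
finger_force: 30.0
```

```bash
python3 r.py
```

```text
t 28.1 tcp [ 531.6 -212.9   30.8] rpy [1.800e+02 1.000e-02 6.994e+01] J6 -0.16 F [-0.4  0.1  5.7] M [ 0.035 -0.039  0.229] w 25.1 ff 30.0
units to go [ 0.    0.   -0.01] twist -8.01
red 365 376 243 253 370.72 247.8
```

Request:
arm_command(gripper=[22,22,22,22,22], dp=[[0,0,0],[0,0,0],[0,0,0],[0,0,0],[0,0,0]], twist=[0.2,0.2,0.2,0.2,0.2])

```text
time: 28.78
tool_pos: [531.6, -212.9, 30.8]
tcp_rot: [3.142, 0.0, 1.133]
contact_force: [-0.5, 0.4, 5.6]
grip_width: 25.2
finger_force: 30.0
```

```bash
python3 r.py
```

```text
t 28.77 tcp [ 531.6 -212.9   30.8] rpy [1.800e+02 1.000e-02 6.494e+01] J6 -0.08 F [-0.5  0.4  5.6] M [0.031 0.013 0.228] w 25.2 ff 30.0
units to go [ 0.    0.   -0.01] twist -9.01
red 365 375 243 253 370.33 248.03
```

Request:
arm_command(gripper=[22,22,22,22,22], dp=[[0,0,0],[0,0,0],[0,0,0],[0,0,0],[0,0,0]], twist=[0.2,0.2,0.2,0.2,0.2])

```text
time: 29.45
tool_pos: [531.5, -212.9, 30.8]
tcp_rot: [3.142, 0.0, 1.046]
contact_force: [-0.3, 0.9, 5.9]
grip_width: 25.5
finger_force: 30.0
```

```bash
python3 r.py
```

```text
t 29.45 tcp [ 531.5 -212.9   30.8] rpy [1.800e+02 1.000e-02 5.995e+01] J6 0.01 F [-0.3  0.9  5.9] M [ 0.045 -0.065  0.309] w 25.5 ff 30.0
units to go [ 0.    0.   -0.01] twist -10.01
red 365 375 243 253 370.13 248.38
```

Request:
arm_command(gripper=[22,22,22,22,22], dp=[[0,0,0],[0,0,0],[0,0,0],[0,0,0],[0,0,0]], twist=[0.08,0.08,0.08,0.08,0.08])

```text
time: 30.12
tool_pos: [531.5, -212.9, 30.8]
tcp_rot: [-3.142, 0.0, 1.012]
contact_force: [0.1, 0.3, 5.6]
grip_width: 25.4
finger_force: 30.0
```

```bash
python3 r.py
```

```text
t 30.12 tcp [ 531.5 -212.9   30.8] rpy [-1.800e+02  1.000e-02  5.797e+01] J6 0.04 F [0.1 0.3 5.6] M [ 0.021 -0.007  0.26 ] w 25.4 ff 30.0
units to go [ 0.    0.   -0.01] twist -10.41
red 365 375 243 253 370.08 248.36
```

Request:
arm_command(gripper=[22,22,22,22,22], dp=[[0,0,0],[0,0,0],[0,0,0],[0,0,0],[0,0,0]], twist=[0.05,0.05,0.05,0.05,0.05])

```text
time: 30.8
tool_pos: [531.5, -212.9, 30.8]
tcp_rot: [-3.142, 0.0, 0.99]
contact_force: [0.5, 0.0, 4.9]
grip_width: 25.0
finger_force: 30.0
```

```bash
python3 r.py; python3 - <<'E'
from h import *
K=np.array([531.5,-212.9])
K=np.array([531.5,-212.9]);a=np.radians(7.4)
for uv in ((370.1,248.37),(371,247.2)):
  d=plane("top",uv,85)[:2]-K; print(np.round([d@[np.cos(a),np.sin(a)],d@[-np.sin(a),np.cos(a)]-60],1))
M=[]
for i in range(6): capture("side"); M.append(get_obs()["moment"][2].round(3))
print(M)
E
```

```text
t 30.8 tcp [ 531.5 -212.9   30.8] rpy [-1.800e+02  1.000e-02  5.672e+01] J6 0.07 F [0.5 0.  4.9] M [0.012 0.005 0.271] w 25.0 ff 30.0
units to go [ 0.    0.   -0.01] twist -10.66
red 365 375 243 253 370.15 248.44
[-1.2 49. ]
[ 1.1 46.7]
[np.float64(0.235), np.float64(0.233), np.float64(0.238), np.float64(0.19), np.float64(0.276), np.float64(0.216)]
```

The cell has stopped moving (370.1, 248.4) and the moment is above the free level by about 0.08 N m, so it is bearing at roughly 12 N. I add one small step and then let go.

Request:
arm_command(gripper=[22,22,22,22,22], dp=[[0,0,0],[0,0,0],[0,0,0],[0,0,0],[0,0,0]], twist=[0.1,0.1,0.1,0.05,0])

```text
time: 31.78
tool_pos: [531.5, -212.9, 30.8]
tcp_rot: [-3.142, 0.0, 0.96]
contact_force: [0.1, 0.2, 5.7]
grip_width: 25.6
finger_force: 30.0
```

```bash
python3 r.py; python3 - <<'E'
from h import *
M=[]
for i in range(6): capture("side"); M.append(get_obs()["moment"][2])
print(np.mean(M),np.std(M))
E
```

```text
t 31.77 tcp [ 531.5 -212.9   30.8] rpy [-1.800e+02  1.000e-02  5.498e+01] J6 0.1 F [0.1 0.2 5.7] M [ 0.011 -0.016  0.295] w 25.6 ff 30.0
units to go [ 0.    0.   -0.01] twist -11.0
red 365 375 243 253 370.1 248.41
0.25618124839058115 0.03538052525914514
```

About 14–15 N. I let go and lift straight up.

Request:
arm_command(gripper=[28,33,33,33,33], dp=[[0,0,0],[0,0,0],[0,0,0],[0,0,-0.2],[0,0,-0.4]], twist=[0,0,0,0,0])

```text
time: 32.75
tool_pos: [531.4, -212.7, 46.0]
tcp_rot: [-3.141, 0.0, 0.96]
contact_force: [-0.2, 0.2, -0.3]
grip_width: 32.9
finger_force: 0.0
```

Request:
arm_command(gripper=[33,33,33,33,33], dp=[[0,0,-0.8],[0,0,-0.8],[0,0,-0.8],[0,0,-0.8],[0,0,0]], twist=[0,0,0,0,0])

```text
time: 33.38
tool_pos: [532.6, -213.4, 127.8]
tcp_rot: [3.137, -0.0, 0.96]
contact_force: [0.1, -0.8, -0.1]
grip_width: 33.5
finger_force: 0.0
```

```bash
python3 r.py; python3 - <<'E'
from h import *
im=cv2.cvtColor(capture("side"),cv2.COLOR_RGB2BGR); cv2.imwrite("pics/side5.png",cv2.resize(im[140:280,300:440],None,fx=4,fy=4,interpolation=cv2.INTER_CUBIC))
E
```

```text
t 33.38 tcp [ 532.6 -213.4  127.8] rpy [ 1.7975e+02 -2.0000e-02  5.5020e+01] J6 0.1 F [ 0.1 -0.8 -0.1] M [-0.022  0.018 -0.   ] w 33.5 ff 0.0
units to go [-0.01 -0.06  3.87] twist -11.0
red 365 375 243 253 370.2 248.36
```

View pics/side5.png

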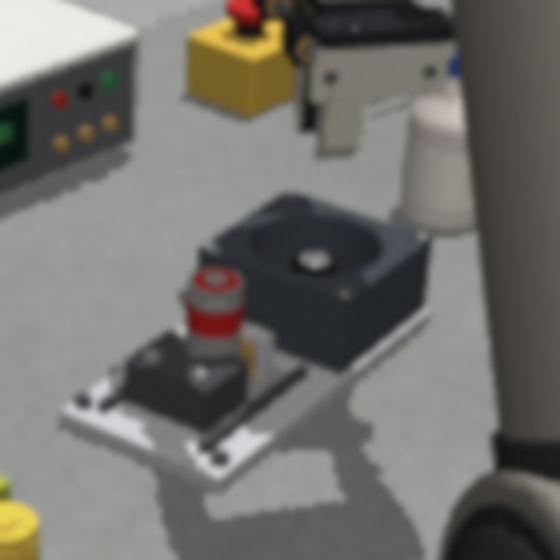

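The cell stands upright (top at (215,278)), clamped between the jaw and the V-block, and the hand is clear above the knob. I hand the job in.

```bash
python3 -c "
from plant import *
print(close_job())"
```

```text
the job is handed in; nothing more can be done
None
```

The job is handed in: the red-banded cell stands upright in the nest, clamped against the V-block at about 14–15 N (my estimate from the knob moment), and the hand is off; no verdict came back.

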